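# Cam-clamp a housing in the jig and wedge the jaw

## Robot

A 7-joint arm with a two-finger parallel gripper is mounted at the origin on the work surface. World frame = base frame: x ahead of the robot, y to its left, z up, the work surface at z = 0. Lengths are in m, angles in degrees, forces in N, time in s.
With the tool pointing down it reaches from about 0.425 to 0.875 m from the base axis. Payload 4.7 kg.
Tool frame: the origin (TCP) lies at the very end of the fingers, on their centre line; the grasp point (between the pads) lies 19 mm behind it; z points along the fingers, y is the line along which they close (so a half turn about z gives the same grasp; the last joint's range is limited). The gripper opens to 87 mm and grips with 3 to 60 N. Pads are 19 mm wide; open, the fingers measure 117 mm over their backs; the gripper's body (75 mm by 190 mm) begins 51 mm behind the grasp point.
Start: joints at [67.042, 18.392, -4.016, 83.108, 1.295, 78.541, -3.26], TCP at [0.262, -0.595, 0.223] pointing down, gripper open.
Joint ranges: [-163.93, 163.93], [-17.29, 119.83], [-79.2, 71.16], [3.27, 140.29], [-89.18, 269.18], [5.43, 117.66], [-154.24, 154.24]. Speed limits (degrees/s): [147.25, 147.25, 180, 180, 180, 180, 180].

## Interface

Orientations are given as [roll, pitch, yaw] about the fixed x, y, z axes, in that order (R = Rz(yaw) Ry(pitch) Rx(roll)).
In Python, from cell import telemetry, cams, env gives the robot as it stands.
- The arm moves only by the tool arm_command, never from a script. Its argument "series" is text: rows parted by semicolons, each of 5 numbers parted by spaces: the shift along the tool's x, y, z in mm, then the turn about the tool's z in rad, then the closure in counts, from 0 (fully open) to 255 (shut). A call has 1 to 20 rows; each row shifts and turns the commanded pose from where the row before left it, along the tool's axes as they then stand; what a row does not reach is not made up. A row lasts 1/12 s, in which the tool goes at most 41.7 mm and 7.16 degrees, less where a joint would pass 70% of its speed; a pose out of reach is approached as far as the arm can. A call is refused whole if a number of a shift passes 41.7 or a number of a turn 0.125, either way. A call with a gripper value outside its range is refused whole. The fingers move at their own pace and stop on an object; "squeeze" is the grip in N (left out, the last holds). Time passes only in rows, so rows that do not move let the fingers close. It gives the time, the measured TCP pose, the force, the opening and the grip force at its end, in the units of the state.
- telemetry.get_obs(): the state, without advancing time (a new reading comes with each control period).
- cams.read_camera(name): name is "side" or "top" or "wrist"; returns the picture (480x640x3 uint8, blue, green, red); there is no depth.
- cams.calibration(name): a dict with "K" (3x3 intrinsics, pixels), "origin" and "rotation" of the camera in the world; the wrist camera has in their place "hand_eye" (4x4, takes a point from camera to tool coordinates, whose origin is the TCP and whose axes are the flange's). Camera axes: x right, y down, z forward; pixel columns grow to the right and rows downward; lengths in m; the calibration is good to about 2 mm. A picture is of the moment at which its call begins: read the wrist's pose just before it. calibration takes no time and is no camera call.
- env.sign_off(): hands the job in; it is judged then, once.
The state is a dict: "time_s": time; "qpos": joint angles; "joint_velocities": joint speeds; "effort": joint torques, N m; "tool_pos": TCP position; "tool_rot": TCP orientation; "force": force on the tool from outside, world axes, zero at the start; "wrist_torque": the same for the moment, N m; "grip_width": finger opening in m; "grasp_force": force on a finger pad.
Only numpy, scipy, OpenCV 4.12 (cv2) and the standard library are available. Lean on these libraries where they do the work, as an engineer would, in place of code of your own. Each camera call takes 0.05 s, during which the arm holds its last target. There are 200 camera calls.

## Task

Clamp the aluminium housing in the jig: swing the cam's red lever round, by whichever side is clear, until the red-marked high point of the cam bears squarely on the sprung jaw. Then push the wooden wedge, thin end first and lying flat on the base plate, into the gap that has opened between the jaw and the blue stop block until it is tight, and let go. Leave the other things on the bench where they are.

Things in the scene. Friction and masses are not known exactly. Their poses are not given: they have to be found in the camera images.
- fixture: Fixed clamping jig; frame: origin on the bench top, +x roughly away from the robot, +y to its left. Dark base plate x -125..75, y -85..84 mm, top 12 mm above the bench. From -y to +y: aluminium fence (face y -50, 40 mm high), housing, rubber pad, sprung jaw, then the cam (axis x 30, y 60) and blue stop block (x -40). Nothing above 42 mm except cam lever and knob.
- follower: Sprung jaw (cam follower): aluminium bar, jig x -65..70 mm, top 40 mm above the bench, back (+y) face at jig y 39.5 mm at rest. Slides only along jig y; a light spring returns it to +y. The cam's high point pushes it 9.5 mm to -y, pressing the pad on the housing with about 12 N; 1 mm more travel is left. Origin: the jig's origin when at rest, moves with the jaw.
- pad: Black rubber-faced pad (80 mm wide in jig x) on the jaw's -y side, on stiff springs (4 N/mm), that presses on the housing. About 5.5 mm short of it at the start. Its origin is not on the pad; it is the jig's origin, moving with the pad.
- cam: Cam with its red lever: steel eccentric disc 48 mm across, centre 6 mm off the axis, 16 to 38 mm above the bench. Origin on the upright cam axis at the bench top; its +y points to the high point, -y along the lever. Starts with +y within 0.6 rad of jig +y; wanted: +y to jig -y. Turns at least 3.5 rad either way from jig +y; stays where left; takes up to about 5 N at the knob.
- cam_high (a point): The cam's high point, 30 mm from the axis on the side opposite the lever, marked by a red line on the disc's top. When it bears squarely on the jaw it lies at jig x 30, y 30 mm and the lever points to jig +y.
- cam_axis (a point): Point on the cam's upright axis, 54 mm above the bench (top of the red lever, which is 46 to 54 mm high, 20 mm wide).
- cam_knob (a point): Grip point on the black upright round knob at the lever's end: 16 mm diameter, from 54 to 94 mm above the bench, 58 mm from the cam axis; this point is at 78 mm. It turns with the lever. It can be gripped from above at any yaw and led round the axis in an arc; it may turn between the fingers.
- stop_face (a point): Middle of the face towards the jaw of the blue fixed stop block (jig x -60 to -20 mm, face at jig y 44, top 42 mm above the bench); 27 mm above the bench. The block is part of the jig.
- gap (a point): Fixed point at jig x -40, y 37 mm, 27 mm above the bench: middle of the 40 mm long gap between jaw and stop block once the cam is at its high point. Then 16 mm wide at the near end (x -60), 14 at the middle, 12 at the far end (4.5 at the middle before), tapered as the wedge. The wedge enters along jig +x, is tight with its centre at jig x -57 to -47, y 37 mm; 35 to 45 mm of it stand out.
- wedge: Loose wooden wedge, 95 mm long, 30 mm high, flat on the bench. Origin at the centre of its underside. +x points to the thin end (11 mm thick); the thick end (20.5 mm, painted yellow) is at -x. Both sides taper evenly and are waxed smooth: a push of 8 to 20 N on the thick end drives it tight and it stays.
- wedge_mid (a point): Centre of the wedge, half-way up (15 mm above its underside), half-way along; axes as the wedge: +x to the thin end, z up.
- housing: Loose aluminium housing 70 x 49 x 28 mm lying on the base plate between fence and pad. Origin at the centre of its underside. Already in place; it is only to be clamped.
- tin: Full paint tin, steel with green band, 60 mm diameter, 78 mm high, 0.45 kg, upright; origin at the centre of its underside. Stands in the way of the lever's knob on one side (jig +x or -x of the cam's axis): the lever cannot pass there.
- tape: Yellow ring-shaped tape roll, 60 mm diameter, 22 mm high, lying; origin centre of the underside. The lever passes over it.
- driver: Screwdriver, red handle, 170 mm long, lying along its x axis near the wedge, under 35 mm high.
- screwbox: Small carton 60 x 40 x 32 mm near the wedge; origin centre of the underside.
- gluejar: Jar with orange cap, 44 mm diameter, 65 mm high, beyond the wedge's thin end; origin centre of the underside.
- mug: Blue mug, 80 mm diameter, 90 mm high, left of the jig; origin centre of the underside.
- spool: Orange spool, 90 mm diameter, 40 mm high, left of the jig and nearer the robot; origin centre of the underside.
Not all that is in view belongs to the job. Of the things that look like the wedge, take the one that is farthest to the robot's right at the start.

How it is judged:
By the outcome, as a careful person would: the job done as asked, in the order asked, and still so for the second after the job is handed in, with the robot touching nothing.
It also fails if it takes over 72 s, if anything falls off the work surface, if the arm or the gripper's body presses on something with over 40 N, if the wrist force passes 120 N, or if a joint passes its speed limit or range.

## Working session

There is one attempt and no reset: what is moved stays moved. The work goes in short steps, Python scripts to look and compute and a tool call to move; the robot and the scene stay as the last step left them, time stands still between calls to the robot, and variables do not carry over. Pictures are saved under pics/ and viewed, at most 10 in all, crops included, and the job is handed in when it is done.

Besides the shell and the picture viewer there is one more tool, called as name(argument=value, ...), one argument or row to a line, values as JSON. arm_command: Moves the arm, as the interface text tells. Its arguments: {"type":"object","properties":{"series":{"type":"string"},"squeeze":{"type":"number"}},"required":["series"]}

```bash
mkdir -p pics; ls
python3 - <<'E'
from cell import telemetry,cams,env
import cv2,numpy as np
np.set_printoptions(precision=4,suppress=True)
o=telemetry.get_obs();print(o)
for n in("top","side"):
    cv2.imwrite(f"pics/{n}0.png",cams.read_camera(n));print(n,cams.calibration(n))
print(cams.calibration("wrist"))
E
```

```text
pics
{'time_s': 0.0, 'qpos': array([67.0441, 18.4396, -4.0163, 83.1769,  1.2958, 78.5405, -3.2597]), 'joint_velocities': array([-0.0387,  0.0393,  0.0137,  0.0008, -0.0014, -0.0918, -0.0988]), 'effort': array([ -0.0005, -49.1293,  -0.4041, -31.2525,  -0.064 ,   0.0438,
         0.0002]), 'tool_pos': array([ 0.2617, -0.5944,  0.2214]), 'tool_rot': array([-179.8884,    0.0064,   23.7668]), 'force': array([ 0.5247, -0.9039,  0.2955]), 'wrist_torque': array([-0.0021, -0.0093,  0.036 ]), 'grasp_force': 0.0, 'grip_width': 0.08717920710275022}
top {'K': array([[507.7252,   0.    , 313.2439],
       [  0.    , 507.7252, 240.6758],
       [  0.    ,   0.    ,   1.    ]]), 'origin': array([0.3219, 0.0496, 1.116 ]), 'rotation': array([-169.5842,   -0.8313,  -91.2735])}
side {'K': array([[605.0914,   0.    , 314.2214],
       [  0.    , 605.0914, 230.9903],
       [  0.    ,   0.    ,   1.    ]]), 'origin': array([-0.4207,  0.9596,  0.818 ]), 'rotation': array([-119.8338,   -0.0025, -133.3448])}
{'K': array([[332.1924,   0.    , 317.6427],
       [  0.    , 332.1924, 242.6437],
       [  0.    ,   0.    ,   1.    ]]), 'hand_eye': array([[ 0.0002, -0.9643, -0.2648,  0.0744],
       [ 1.    ,  0.0002, -0.0003, -0.0011],
       [ 0.0004, -0.2648,  0.9643, -0.1619],
       [ 0.    ,  0.    ,  0.    ,  1.    ]])}
```

View pics/top0.png

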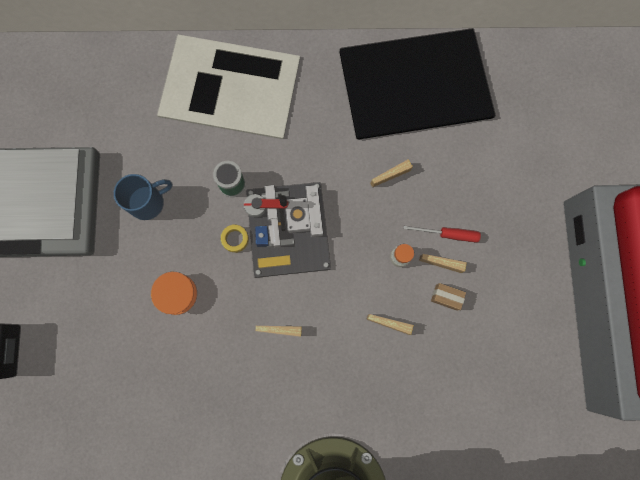

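View pics/side0.png

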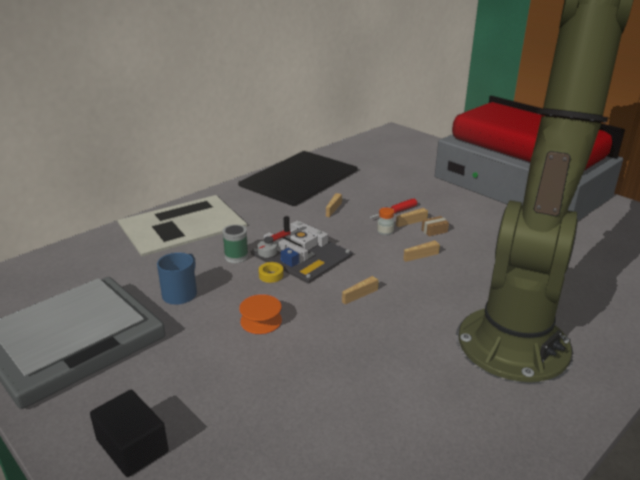

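```bash
cat > h.py <<'E'
from cell import telemetry,cams,env
import cv2,numpy as np
from scipy.spatial.transform import Rotation as R
np.set_printoptions(precision=4,suppress=True)
def pose(o=None):
    o=o or telemetry.get_obs()
    return np.array(o["tool_pos"]),R.from_euler("xyz",o["tool_rot"],degrees=True)
def ray(n,p,z,P=None):
    "pixel p of camera n -> world point at height z"
    c=cams.calibration(n)
    d=np.linalg.inv(c["K"])@[p[0],p[1],1]
    if n=="wrist":
        t,r=P or pose(); H=c["hand_eye"]
        og=t+r.apply(H[:3,3]); d=r.apply(H[:3,:3]@d)
    else:
        og=np.array(c["origin"]); d=R.from_euler("xyz",c["rotation"],degrees=True).apply(d)
    return og+d*(z-og[2])/d[2]
def crop(im,x0,y0,w,h,s): return cv2.resize(im[y0:y0+h,x0:x0+w],None,fx=s,fy=s,interpolation=cv2.INTER_CUBIC)
E
python3 - <<'E'
from h import *
im=cv2.imread("pics/top0.png")
cv2.imwrite("pics/c1.png",np.hstack([crop(im,240,170,100,120,4),crop(im,390,210,100,120,4)]))
E
```

```text
(no output)
```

View pics/c1.png

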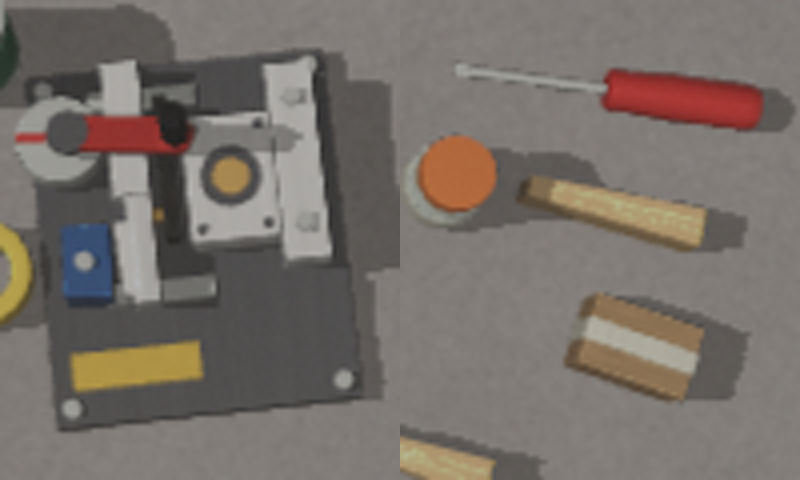

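Run:
```python
from h import *
a=lambda x,y:(240+x/4,170+y/4); b=lambda x,y:(390+(x-400)/4,210+y/4)
nl=ray("top",a(60,430),.012);nr=ray("top",a(362,397),.012);fr=ray("top",a(322,50),.012)
A=np.array([[-.125,.084],[-.125,-.085],[.075,-.085]]);B=np.array([nl,nr,fr])[:,:2]
Ac=A-A.mean(0);Bc=B-B.mean(0);yaw=np.arctan2((Ac[:,0]*Bc[:,1]-Ac[:,1]*Bc[:,0]).sum(),(Ac*Bc).sum())
r=np.array([[np.cos(yaw),-np.sin(yaw)],[np.sin(yaw),np.cos(yaw)]]);t=B.mean(0)-r@A.mean(0)
print("jig",t,np.degrees(yaw),"res",(A@r.T+t-B)*1e3)
print("axis pred",r@[.03,.06]+t,"seen",ray("top",a(68,132),.054),"knob",ray("top",a(175,105),.094))
print("stop",[r.T@(ray("top",a(*p),.042)[:2]-t) for p in((112,226),(115,298))])
tk=ray("top",b(701,229),.03);th=ray("top",b(527,190),.03)
print("wedge",tk,th,(tk+th)/2,np.degrees(np.arctan2(*(th-tk)[[1,0]])),np.linalg.norm(th-tk))
print("jar",ray("top",b(457,173),.065),"box",ray("top",b(642,343),.032),"tin",ray("top",(228,170),.078))
print("driver",ray("top",b(462,70),.02),ray("top",b(760,108),.02))
```

```text
jig [0.5766 0.0871] 5.153195354427887 res [[-0.8339  1.8661]
 [-0.3767 -1.4128]
 [ 1.2107 -0.4533]]
axis pred [0.6011 0.1496] seen [0.6015 0.1491 0.054 ] knob [0.6044 0.0898 0.094 ]
stop [array([-0.021 ,  0.0415]), array([-0.0604,  0.0437])]
wedge [ 0.4562 -0.2982  0.03  ] [ 0.4794 -0.2051  0.03  ] [ 0.4678 -0.2516  0.03  ] 76.01342704984016 0.09595245898989187
jar [ 0.4841 -0.1606  0.065 ] box [ 0.3954 -0.2612  0.032 ] tin [0.6687 0.2083 0.078 ]
driver [ 0.5486 -0.1755  0.02  ] [ 0.524  -0.3393  0.02  ]
```

Wedge-like things: (392,173), (445,263), (391,324), (279,331). The one at (445,263) is farthest right. The jar lies beyond its thin end, and the driver and carton are close by, as described; the crop confirms its thick end at (465,267). The tin is on jig +x, so the lever has to go round by jig −x. I'll move to above the knob first.

arm_command(
  series="29.4 -24.5 2.5 0 0;29.4 -24.5 2.5 0 0;29.4 -24.5 2.5 0 0;29.4 -24.5 2.5 0 0;29.4 -24.5 2.5 0 0;29.4 -24.5 2.5 0 0;29.4 -24.5 2.5 0 0;29.4 -24.5 2.5 0 0;29.4 -24.5 2.5 0 0;29.4 -24.5 2.5 0 0;29.4 -24.5 2.5 0 0;29.4 -24.5 2.5 0 0;29.4 -24.5 2.5 0 0;29.4 -24.5 2.5 0 0;29.4 -24.5 2.5 0 0;29.4 -24.5 2.5 0 0;29.4 -24.5 2.5 0 0;29.4 -24.5 2.5 0 0;29.4 -24.5 2.5 0 0;29.4 -24.5 2.5 0 0",
  squeeze=30,
)

```text
time_s: 1.77
tool_pos: [0.6029, 0.092, 0.172]
tool_rot: [180.0, 0.0, 23.7]
force: [-0.3, 0.0, -0.3]
grip_width: 0.0867
grasp_force: 0.0
```

arm_command(
  series="0 0 0 0 0;0 0 0 0 0;0 0 0 0 0;0 0 0 0 0",
)

```text
time_s: 2.1
tool_pos: [0.6023, 0.0886, 0.1722]
tool_rot: [179.9, 0.1, 23.6]
force: [0.5, 0.1, 0.3]
grip_width: 0.0866
grasp_force: 0.0
```

Run:
```python
from h import *
print(telemetry.get_obs()["tool_pos"],telemetry.get_obs()["tool_rot"],telemetry.get_obs()["qpos"])
cv2.imwrite("pics/w1.png",cams.read_camera("wrist"))
```

```text
[0.6023 0.0886 0.1722] [179.9425   0.0663  23.6402] [ 18.538   18.5762 -35.876   92.0849  11.3231  73.0575 -85.6054]
```

View pics/w1.png

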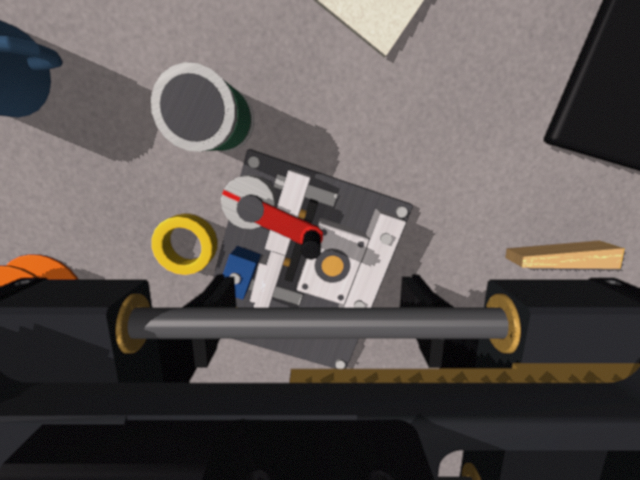

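The knob top is at (313,241), the axis at (250,209), and the tin at (193,106).

Run:
```python
from h import *
k=ray("wrist",(313,243),.094);a=ray("wrist",(250,209),.054)
print(k,a,np.linalg.norm((k-a)[:2]),"tin",ray("wrist",(193,106),.078))
for p in((254,161),(403,212),(341,364)):print(ray("wrist",p,.013))
```

```text
[0.608  0.0958 0.094 ] [0.6037 0.1529 0.054 ] 0.05728979203293829 tin [0.6631 0.2138 0.078 ]
[0.6382 0.1704 0.013 ]
[0.6512 0.0197 0.013 ]
[0.4711 0.0036 0.013 ]
```

arm_command(
  series="5 -2.5 0 0 0;0 0 28 0 0;0 0 28 0 0;0 0 28 0 0;0 0 26 0 0;0 0 0 0 0;0 0 0 0 255;0 0 0 0 255;0 0 0 0 255;0 0 0 0 255;0 0 0 0 255;0 0 0 0 255;0 0 0 0 255;0 0 0 0 255;0 0 0 0 255;0 0 0 0 255",
  squeeze=25,
)

```text
time_s: 3.48
tool_pos: [0.6061, 0.0948, 0.0625]
tool_rot: [180.0, 0.0, 23.8]
force: [0.8, 0.4, -0.1]
grip_width: 0.0283
grasp_force: 0.0
```

arm_command(
  series="0 0 0 0 255;0 0 0 0 255;0 0 0 0 255;0 0 0 0 255;0 0 0 0 255;0 0 0 0 255",
)

```text
time_s: 3.98
tool_pos: [0.6061, 0.0957, 0.0625]
tool_rot: [-180.0, -0.0, 23.8]
force: [-1.0, 3.1, -1.5]
grip_width: 0.0152
grasp_force: 25.0
```

```bash
cat > arc.py <<'E'
import sys;from h import *
cx,cy,t0,t1,n=map(float,sys.argv[1:]);n=int(n)
t=np.radians(np.linspace(t0,t1,n+1));p=np.c_[cx+.058*np.cos(t),cy+.058*np.sin(t)]
print("start",p[0],"end",p[-1]);y=np.radians(telemetry.get_obs()["tool_rot"][2]);d=np.diff(p,axis=0)*1e3
print(np.round(np.c_[d@[np.cos(y),np.sin(y)],d@[np.sin(y),-np.cos(y)]],1).tolist())
E
python3 arc.py .603 .153 273 95 20
```

```text
start [0.606  0.0951] end [0.5979 0.2108]
[[-8.1, -3.8], [-7.4, -5.1], [-6.6, -6.1], [-5.5, -7.1], [-4.4, -7.9], [-3.1, -8.4], [-1.8, -8.8], [-0.4, -9.0], [1.0, -8.9], [2.4, -8.7], [3.7, -8.2], [4.9, -7.5], [6.0, -6.7], [7.0, -5.7], [7.8, -4.5], [8.4, -3.3], [8.8, -1.9], [9.0, -0.5], [9.0, 0.9], [8.7, 2.2]]
```

arm_command(
  series="-8 -4 0 0 255;-7.5 -5 0 0 255;-6.5 -6 0 0 255;-5.5 -7 0 0 255;-4.5 -8 0 0 255;0 0 0 0 255",
)

```text
time_s: 4.48
tool_pos: [0.5645, 0.108, 0.0625]
tool_rot: [179.9, 0.0, 23.8]
force: [0.5, -0.8, -3.5]
grip_width: 0.0153
grasp_force: 25.0
```

arm_command(
  series="-3 -8.5 0 0 255;-2 -9 0 0 255;-0.5 -9 0 0 255;1 -9 0 0 255;2.5 -8.5 0 0 255;0 0 0 0 255",
)

```text
time_s: 4.98
tool_pos: [0.5439, 0.1468, 0.0621]
tool_rot: [179.9, 0.3, 23.7]
force: [-3.7, -4.0, 2.9]
grip_width: 0.0153
grasp_force: 25.0
```

arm_command(
  series="3.5 -8 0 0 255;5 -7.5 0 0 255;6 -6.5 0 0 255;7 -5.5 0 0 255;8 -4.5 0 0 255;0 0 0 0 255",
)

```text
time_s: 5.48
tool_pos: [0.5596, 0.1881, 0.0619]
tool_rot: [179.9, 0.2, 23.7]
force: [-0.4, -3.9, 0.0]
grip_width: 0.0153
grasp_force: 25.0
```

arm_command(
  series="8.5 -3.5 0 0 255;9 -2 0 0 255;9 -0.5 0 0 255;9 1 0 0 255;8.5 2 0 0 255;0 0 0 0 255;0 0 0 0 255;0 0 0 0 255",
)

```text
time_s: 6.15
tool_pos: [0.5971, 0.2116, 0.0619]
tool_rot: [-179.9, 0.1, 23.8]
force: [-3.5, 1.9, -3.4]
grip_width: 0.0149
grasp_force: 25.0
```

Run:
```python
from h import *
o=telemetry.get_obs();print(o["tool_pos"],o["force"])
w=cams.read_camera("wrist");t=cams.read_camera("top")
cv2.imwrite("pics/w2.png",w);cv2.imwrite("pics/t2.png",np.hstack([crop(t,240,170,100,120,4),crop(w,180,120,160,192,2.5)]))
```

```text
[0.5971 0.2116 0.0619] [-3.521   1.8777 -3.4033]
```

View pics/w2.png

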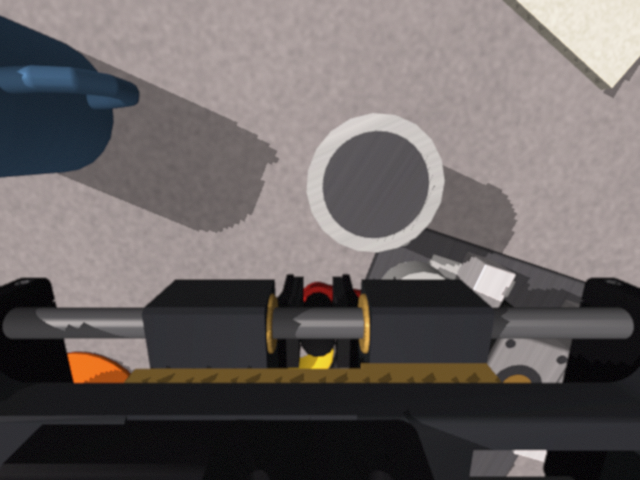

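arm_command(
  series="0 0 0 0 160;0 0 0 0 160;0 0 0 0 160;0 0 0 0 160;0 0 -30 0 150;0 0 -40 0 150;-30 10 -40 0 150;-30 20 -30 0 150;-30 20 0 0 150;0 0 0 0 150;0 0 0 0 150;0 0 0 0 150",
)

```text
time_s: 7.25
tool_pos: [0.5432, 0.1354, 0.1923]
tool_rot: [180.0, -0.1, 23.7]
force: [-0.3, -0.9, -0.4]
grip_width: 0.0358
grasp_force: 0.0
```

Run:
```python
from h import *
o=telemetry.get_obs();print(o["tool_pos"],o["tool_rot"],o["force"],o["time_s"])
w=cams.read_camera("wrist");t=cams.read_camera("top")
cv2.imwrite("pics/w3.png",w);cv2.imwrite("pics/t3.png",np.hstack([crop(t,230,170,100,120,4),crop(w,180,100,160,192,2.5)]))
```

```text
[0.5432 0.1354 0.1923] [179.9509  -0.082   23.7126] [-0.2782 -0.9056 -0.3521] 7.25
```

View pics/t3.png

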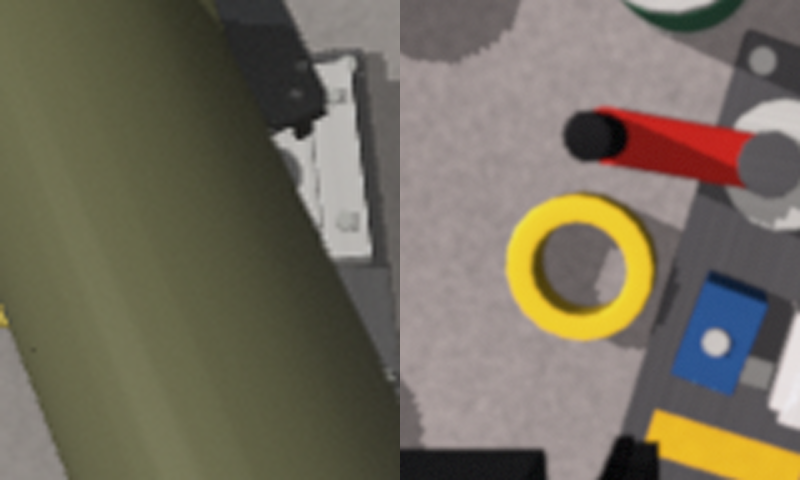

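Run:
```python
from h import *
cv2.imwrite("pics/c3.png",crop(cv2.imread("pics/w3.png"),240,90,200,150,4))
```

```text
(no output)
```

View pics/c3.png

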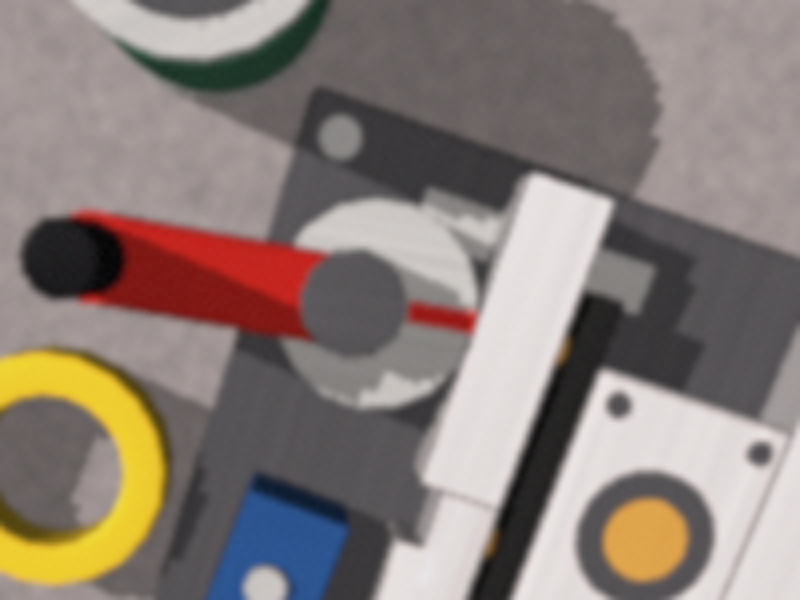

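Run:
```python
from h import *
P=(np.array([.5432,.1354,.1923]),R.from_euler("xyz",[179.95,-.08,23.71],degrees=True))
q=lambda x,y,z:ray("wrist",(240+x/4,90+y/4),z,P)
an=lambda a,b:np.degrees(np.arctan2(*(b-a)[[1,0]]))
hub=q(354,303,.054);k=q(65,258,.094)
print("hub",hub,"knob",k,an(hub,k),np.linalg.norm((k-hub)[:2]))
print("mark dir",an(q(474,322,.038),q(408,312,.038)),an(q(474,322,.038),hub))
print("lever top edges",an(q(326,253,.054),q(105,212,.054)))
print("jaw edge",an(q(422,482,.04),q(527,175,.04)),an(q(497,503,.04),q(614,206,.04)))
print("base edge",an(q(205,460,.012),q(315,90,.012)))
print("stop face corner far",q(350,520,.042),"jaw back",q(422,482,.04),q(527,175,.04),"screw",q(340,137,.013))
```

```text
hub [0.6038 0.1527 0.054 ] knob [0.5903 0.2081 0.094 ] 103.73362625075833 0.05694027995926281
mark dir 105.32398126564584 103.88386691720723
lever top edges 103.56773186816189
jaw edge 6.152060069420734 4.352572231155346
base edge 6.151427957582312
stop face corner far [0.557  0.1323 0.042 ] jaw back [0.572  0.1201 0.04  ] [0.6447 0.128  0.04  ] screw [0.6373 0.1701 0.013 ]
```

The lever stands at about 104°, and it should be at about 95.5°: the knob slid along the pads by roughly 8 mm. I'll regrip with the pads more across the direction of motion.

arm_command(
  series="17 1 0 -0.125 150;17 0 0 -0.125 150;17 0 0 -0.125 150;15 0 0 -0.125 150;0 0 0 -0.125 150;0 0 0 0 150;0 0 0 0 150",
  squeeze=50,
)

```text
time_s: 7.93
tool_pos: [0.597, 0.1726, 0.191]
tool_rot: [-179.9, 0.0, 59.5]
force: [-0.2, -0.9, 1.1]
grip_width: 0.0358
grasp_force: 0.0
```

arm_command(
  series="14 -12 0 0 150;13.5 -12 0 0 150;0 0 0 0 150;0 0 32 0 150;0 0 32 0 150;0 0 32 0 150;0 0 32 0 150;0 0 0 0 150;0 0 0 0 255;0 0 0 0 255;0 0 0 0 255;0 0 0 0 255;0 0 0 0 255;0 0 0 0 255;0 0 0 0 255;0 0 0 0 255;0 0 0 0 255",
)

```text
time_s: 9.35
tool_pos: [0.5903, 0.2098, 0.0664]
tool_rot: [180.0, -0.2, 59.6]
force: [-4.6, 3.0, 6.8]
grip_width: 0.0148
grasp_force: 50.0
```

arm_command(
  series="2.5 3 0 0 255;2.5 3 0 0 255;0 0 0 0 255;0 0 0 0 255;0 0 0 0 255",
)

```text
time_s: 9.77
tool_pos: [0.5962, 0.2114, 0.0662]
tool_rot: [-179.8, -0.0, 59.6]
force: [-8.4, 2.7, 8.5]
grip_width: 0.0151
grasp_force: 50.0
```

arm_command(
  series="1 2 0 0 255;0 0 0 0 255;0 0 0 0 255;0 0 0 0 255;0 0 0 0 175;0 0 0 0 175;0 0 0 0 175;0 0 0 0 175;0 0 -30 0 160;0 0 -40 0 150;-30 12 -40 0 150;-30 20 -20 0 150;-28 25 0 0 150;0 0 0 0 150;0 0 0 0 150;0 0 0 0 150",
)

```text
time_s: 11.1
tool_pos: [0.6059, 0.1092, 0.1861]
tool_rot: [-180.0, 0.0, 59.5]
force: [-0.4, 0.4, -0.3]
grip_width: 0.0357
grasp_force: 0.0
```

Run:
```python
from h import *
o=telemetry.get_obs();print(o["tool_pos"],o["tool_rot"],o["time_s"])
w=cams.read_camera("wrist");cv2.imwrite("pics/w4.png",w)
cv2.imwrite("pics/c4.png",crop(w,240,90,200,150,4))
cv2.imwrite("pics/f4.png",w)
```

```text
[0.6059 0.1092 0.1861] [-179.9979    0.0041   59.4817] 11.1
```

View pics/w4.png

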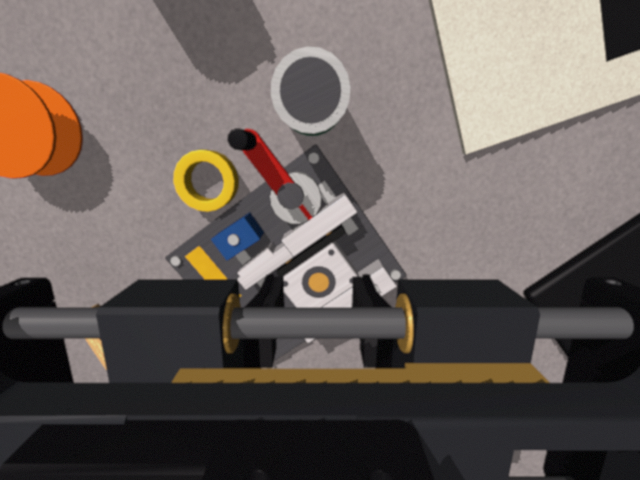

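```bash
cat > lev.py <<'E'
import sys;from h import *
def lev(f,P,box):
    im=cv2.imread(f).astype(int);b,g,r=im[...,0],im[...,1],im[...,2]
    m=((r>110)&(r>2.5*g)&(r>2.5*b)).astype(np.uint8);m[:box[1]]=0;m[box[3]:]=0;m[:,:box[0]]=0;m[:,box[2]:]=0
    n,l,s,c=cv2.connectedComponentsWithStats(m)
    for i in range(1,n):
        if s[i,4]<8: continue
        v,u=np.nonzero(l==i);z=.054 if s[i,4]>150 else .038
        p=np.array([ray("wrist",(x,y),z,P)[:2] for x,y in zip(u,v)]);e=np.linalg.svd(p-p.mean(0))[2][0]
        print(f,s[i,4],c[i],p.mean(0),"dir",np.degrees(np.arctan2(e[1],e[0]))%180)
mk=lambda t,r:(np.array(t),R.from_euler("xyz",r,degrees=True))
if __name__=="__main__":
    lev("pics/w3.png",mk([.5432,.1354,.1923],[179.95,-.08,23.71]),(240,90,380,200))
    P=mk([.6059,.1092,.1861],[-179.998,.004,59.48]);lev("pics/w4.png",P,(220,120,340,240))
    k=ray("wrist",(238,137.5),.094,P);h=ray("wrist",(291.5,194.5),.054,P);d=k-h
    print(k,h,np.degrees(np.arctan2(d[1],d[0])),np.hypot(*d[:2]))
    s=[ray("wrist",p,.013,P) for p in((314,157),(175,261),(395,275))];print(s)
    print("long",np.degrees(np.arctan2(*(s[0]-s[1])[[1,0]])),"short",np.degrees(np.arctan2(*(s[0]-s[2])[[1,0]])))
    a,b_=[ray("wrist",p,.04,P) for p in((282,243),(349,196))];print("jaw back",np.degrees(np.arctan2(*(b_-a)[[1,0]])))
E
python3 lev.py
```

```text
pics/w3.png 1026 [292.0819 158.7222] [0.5973 0.1832] dir 102.69616425039618
pics/w3.png 58 [349.8621 168.8103] [0.6097 0.1315] dir 102.0370585595915
pics/w4.png 1075 [267.613 164.36 ] [0.6014 0.186 ] dir 93.0402432451543
pics/w4.png 54 [305.1296 211.7407] [0.606  0.1322] dir 95.65116985364561
[0.599  0.2114 0.094 ] [0.6055 0.1536 0.054 ] 96.49063760939951 0.05815798657135902
[array([0.6383, 0.1708, 0.013 ]), array([0.4565, 0.1537, 0.013 ]), array([0.6506, 0.021 , 0.013 ])]
long 5.359100170086281 short 94.70781117318771
jaw back 4.979233085844192
```

The lever now stands at about 95°, against a jig y axis of about 95.1°, so the mark is square on the jaw. Next I'll go above the wedge.

arm_command(
  series="-35 6.2 0 0 150;-35 6.2 0 0 150;-35 6.2 0 0 150;-35 6.2 0 0 150;-35 6.2 0 0 150;-35 6.2 0 0 150;-35 6.2 0 0 150;-35 6.2 0 0 150;-35 6.2 0 0 150;-35 6.2 0 0 150;-35 6.2 0 0 150;-35 6.2 0 0 150;0 0 0 -0.1 150;0 0 0 -0.1 150;0 0 0 -0.09 150;0 0 0 0 150;0 0 0 0 150;0 0 0 0 150",
)

```text
time_s: 12.65
tool_pos: [0.4577, -0.289, 0.1861]
tool_rot: [-180.0, -0.0, 76.2]
force: [-0.1, -0.7, 0.2]
grip_width: 0.036
grasp_force: 0.0
```

Run:
```python
from h import *
o=telemetry.get_obs();print(o["tool_pos"],o["tool_rot"],o["time_s"])
w=cams.read_camera("wrist");cv2.imwrite("pics/w5.png",w)
cv2.imwrite("pics/c5.png",crop(w,220,130,200,150,4))
```

```text
[ 0.4577 -0.289   0.1861] [-179.9851   -0.0086   76.1772] 12.65
```

View pics/c5.png

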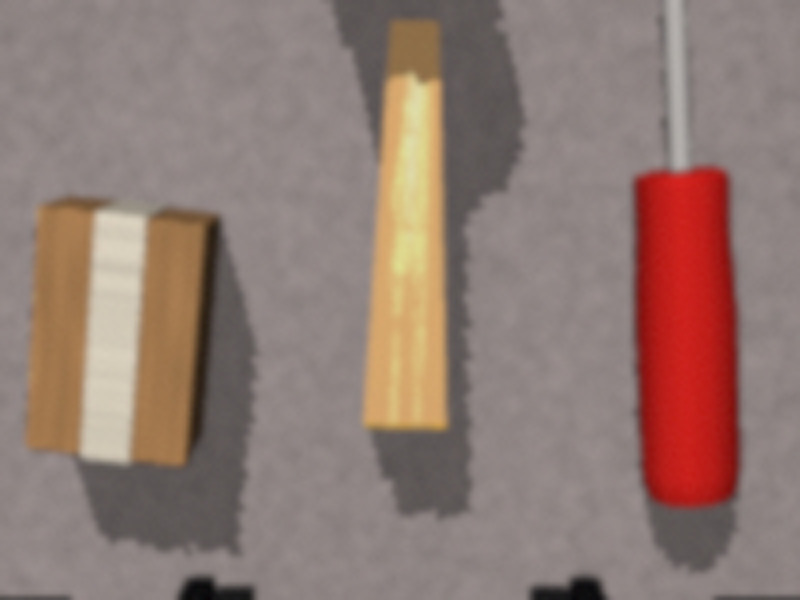

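The wedge's top face runs from the thick end, with its middle at (405,428) in the crop, to the thin end at (415,21). The carton and driver are clear on both sides.

Run:
```python
from h import *
P=pose();q=lambda x,y,z:ray("wrist",(220+x/4,130+y/4),z,P)
k=q(405,428,.03);n=q(415,21,.03);u=(n-k)/np.linalg.norm(n-k)
print(k,n,np.linalg.norm(n-k),np.degrees(np.arctan2(u[1],u[0])))
g=(k+n)/2-.03*u;d=P[1].inv().apply(g-P[0])*1e3;print("grip pt",g,"tool shift",d)
print("box edge",P[1].inv().apply(q(217,215,.032)-P[0])*1e3,P[1].inv().apply(q(190,465,.032)-P[0])*1e3,"drv",P[1].inv().apply(q(640,490,.018)-P[0])*1e3)
```

```text
[ 0.4603 -0.297   0.03  ] [ 0.4851 -0.2045  0.03  ] 0.09578529970125178 74.9894270654159
grip pt [ 0.4649 -0.2798  0.03  ] tool shift [ 10.9338   4.829  156.1835]
box edge [ 45.2487 -39.9417 154.1904] [-15.9098 -48.7236 154.1892] drv [-26.615   65.6434 168.1744]
```

arm_command(
  series="11 5 0 0.02 150;0 0 0 0 150;0 0 36 0 150;0 0 36 0 150;0 0 36 0 150;0 0 36 0 150;0 0 22 0 150;0 0 10 0 150;0 0 3 0 150;0 0 0 0 150;0 0 0 0 255;0 0 0 0 255;0 0 0 0 255;0 0 0 0 255;0 0 0 0 255;0 0 0 0 255;0 0 0 0 255;0 0 0 0 255",
  squeeze=50,
)

```text
time_s: 14.2
tool_pos: [0.4656, -0.2812, 0.0087]
tool_rot: [179.9, 0.1, 75.0]
force: [-1.1, -0.2, 7.2]
grip_width: 0.0188
grasp_force: 49.9
```

arm_command(
  series="0 0 -10 0 255;0 0 -30 0 255;0 0 -35 0 255;0 0 -35 0 255;0 0 -30 0 255;31 -11.3 0 0 255;31 -11.3 0 0 255;31 -11.3 0 0 255;31 -11.3 0 0 255;31 -11.3 0 0 255;31 -11.3 0 0 255;31 -11.3 0 0 255;31 -11.3 0 0 255;31 -11.3 0 0 255;31 -11.3 0 0 255;31 -11.3 0 0 255;31 -11.3 0 0 255;0 0 0 0 255",
)

```text
time_s: 15.7
tool_pos: [0.4285, 0.1212, 0.1482]
tool_rot: [180.0, -0.1, 75.6]
force: [-0.4, 0.4, -0.2]
grip_width: 0.0186
grasp_force: 49.9
```

arm_command(
  series="0 0 0 0.122 255;0 0 0 0.122 255;0 0 0 0.122 255;0 0 0 0.122 255;0 0 0 0.122 255;0 0 0 0.122 255;0 0 0 0.122 255;0 0 0 0.122 255;0 0 0 0.122 255;0 0 0 0.122 255;0 0 0 0 255;0 0 0 0 255;0 0 0 0 255",
)

```text
time_s: 16.78
tool_pos: [0.4296, 0.1138, 0.1474]
tool_rot: [180.0, -0.0, 5.3]
force: [0.8, 0.3, -0.2]
grip_width: 0.0186
grasp_force: 49.9
```

Run:
```python
from h import *
o=telemetry.get_obs();print(o["tool_pos"],o["tool_rot"])
w=cams.read_camera("wrist");cv2.imwrite("pics/w6.png",w)
cv2.imwrite("pics/c6.png",crop(w,220,120,200,150,4))
```

```text
[0.4296 0.1138 0.1474] [179.9801  -0.0029   5.3175]
```

View pics/c6.png

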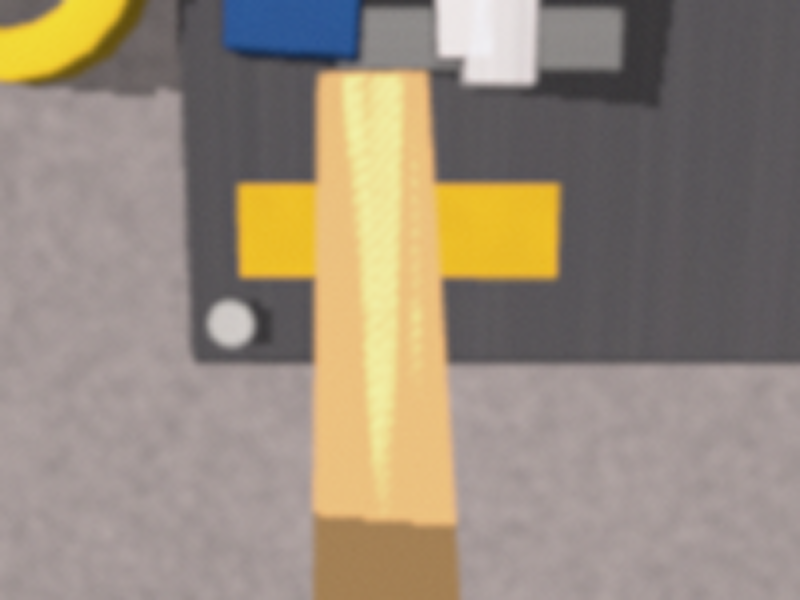

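In the crop, the wedge tip spans columns 317–428 at row 72, the stop corner is at (357,56), and the jaw's back edge is at about (437,56).

Run:
```python
from h import *
P=pose();q=lambda x,y,z:P[1].inv().apply(ray("wrist",(220+x/4,120+y/4),z,P)-P[0])*1e3
print("tool frame; wedge tip",q(317,72,.169),q(428,72,.169),"rear",q(313.5,515,.169),q(456.5,515,.169))
print("stop corner",q(357,54,.042),q(360,8,.042),"jaw",q(437,54,.04),q(434,5,.04),"jaw lower end",q(463,84,.04))
print("plate edge",q(197,362,.012),q(790,362,.012),"left edge",q(183,100,.012),q(194,350,.012),"screw",q(231,324,.013))
```

```text
tool frame; wedge tip [ 79.1557  -9.1934 -21.6308] [ 79.1576   1.988  -21.6269] rear [ 32.6434 -10.2531 -21.6323] [ 32.645    5.4776 -21.6269]
stop corner [ 87.1543  -8.2246 105.3698] [ 95.4524  -7.6015 105.3702] jaw [ 87.2557   7.1458 107.3751] [ 96.156    6.4891 107.3751] jaw lower end [ 81.7252  12.2377 107.3767]
plate edge [ 22.4285 -45.5374 135.3553] [ 22.4453  88.4695 135.4015] left edge [ 79.2381 -46.3595 135.3564] [ 25.1611 -46.1086 135.3552] screw [ 31.1824 -37.4617 134.3583]
```

arm_command(
  series="0 0.7 0 0.026 255;0 0 30 0 255;0 0 30 0 255;0 0 30 0 255;0 0 25 0 255;0 0 9 0 255;0 0 0 0 255;0 0 0 0 255;0 0 0 0 255",
)

```text
time_s: 17.58
tool_pos: [0.4311, 0.1134, 0.0247]
tool_rot: [180.0, -0.1, 3.7]
force: [0.4, 0.3, -0.6]
grip_width: 0.0181
grasp_force: 50.3
```

arm_command(
  series="0 0 2 0 255;5 -0.1 0 0 255;5 -0.1 0 0 255;5 -0.1 0 0 255;5 -0.2 0 0 255;5 -0.1 0 0 255;0 0 0 0 255;0 0 0 0 255",
)

```text
time_s: 18.25
tool_pos: [0.4548, 0.1156, 0.0212]
tool_rot: [-180.0, 0.0, 3.7]
force: [-0.1, 0.5, -0.8]
grip_width: 0.0186
grasp_force: 50.3
```

arm_command(
  series="5 -0.1 0 0 255;5 -0.1 0 0 255;5 -0.1 0 0 255;5 -0.2 0 0 255;5 -0.1 0 0 255;0 0 0 0 255;0 0 0 0 255",
)

```text
time_s: 18.83
tool_pos: [0.4802, 0.1179, 0.0213]
tool_rot: [-180.0, -0.0, 3.7]
force: [0.4, 0.8, -1.5]
grip_width: 0.0187
grasp_force: 50.4
```

arm_command(
  series="3 -0.1 0.5 0 255;3 -0.1 0 0 255;2 0 0 0 255;0 0 0 0 255;0 0 0 0 255",
)

```text
time_s: 19.25
tool_pos: [0.484, 0.1178, 0.0204]
tool_rot: [179.9, 0.4, 3.7]
force: [-9.4, -0.1, 9.5]
grip_width: 0.0184
grasp_force: 50.3
```

arm_command(
  series="-1 0 -0.5 0 255;0 0 0 0 150;0 0 0 0 150;0 0 0 0 150;0 0 0 0 150;0 0 -1 0.0 150;-8 0 0 0 150;-8 0 0 0 150;-10 0 0 0 150;-10 0 0 0 150;0 0 0 0 255;0 0 0 0 255;0 0 0 0 255;0 0 0 0 255;0 0 0 0 255;0 0 0 0 255;0 0 0 0 255;0 0 0 0 255;0 0 0 0 255",
  squeeze=30,
)

```text
time_s: 20.83
tool_pos: [0.4507, 0.116, 0.0222]
tool_rot: [-180.0, 0.0, 3.7]
force: [0.1, -0.2, -1.0]
grip_width: 0.0005
grasp_force: 0.0
```

arm_command(
  series="3 0 0 -0.026 255;3 0 0 0 255;3 0 0 0 255;2 0 0 0 255;2 0 0 0 255;0 0 0 0 255;0 0 0 0 255",
)

```text
time_s: 21.42
tool_pos: [0.4581, 0.1162, 0.0209]
tool_rot: [179.9, 0.7, 5.2]
force: [-12.1, -1.4, 8.3]
grip_width: 0.0005
grasp_force: 6.4
```

arm_command(
  series="2 0 0 0 255;2 0 0 0 255;0 0 0 0 255;0 0 0 0 255;0 0 0 0 255",
)

```text
time_s: 21.83
tool_pos: [0.459, 0.1162, 0.0202]
tool_rot: [179.8, 1.0, 5.2]
force: [-19.4, -2.6, 13.7]
grip_width: 0.0001
grasp_force: 9.8
```

arm_command(
  series="0 0 -2 0 255;0 0 0 0 255;0 0 0 0 255;1 0 0 0 255;0 0 0 0 255;0 0 0 0 255",
)

```text
time_s: 22.33
tool_pos: [0.4607, 0.1163, 0.0214]
tool_rot: [179.9, 0.9, 5.2]
force: [-14.4, -2.3, 2.7]
grip_width: 0.0004
grasp_force: 7.1
```

arm_command(
  series="2 0 -0.5 0 255;1 0 -0.5 0 255;0 0 0 0 255;0 0 0 0 255;0 0 0 0 255",
)

```text
time_s: 22.75
tool_pos: [0.462, 0.1164, 0.0218]
tool_rot: [179.8, 1.1, 5.2]
force: [-15.7, -2.3, 1.3]
grip_width: 0.0002
grasp_force: 8.2
```

arm_command(
  series="2 0 -0.5 0 255;2 0 -0.5 0 255;0 0 0 0 255;0 0 0 0 255;0 0 0 0 255;0 0 0 0 255",
)

```text
time_s: 23.25
tool_pos: [0.4655, 0.1165, 0.0225]
tool_rot: [179.8, 1.2, 5.2]
force: [-17.5, -0.5, -0.3]
grip_width: 0.0004
grasp_force: 8.5
```

arm_command(
  series="1.5 0 -0.4 0 255;1.5 0 0 0 255;0 0 0 0 255;0 0 0 0 255;0 0 0 0 255;0 0 0 0 255",
)

```text
time_s: 23.75
tool_pos: [0.468, 0.1166, 0.0227]
tool_rot: [179.8, 1.2, 5.2]
force: [-16.6, -2.0, 0.3]
grip_width: 0.0005
grasp_force: 8.8
```

arm_command(
  series="-5 0 0 0 255;-10 0 0 0 255;-10 0 0 0 255;0 0 -25 0 255;0 0 -35 0 255;0 0 -35 0 255;0 0 -30 0 255;-8 0 0 0 255;0 0 0 0 255;0 0 0 0 255;0 0 0 0 255",
)

```text
time_s: 24.67
tool_pos: [0.4453, 0.115, 0.151]
tool_rot: [180.0, 0.0, 5.1]
force: [0.4, -0.7, -0.1]
grip_width: 0.0002
grasp_force: 0.0
```

```bash
cat > fin.py <<'E'
from h import *
o=telemetry.get_obs();P=pose(o);print(o["tool_pos"],o["tool_rot"],o["force"])
w=cams.read_camera("wrist");cv2.imwrite("pics/w7.png",w)
hsv=cv2.cvtColor(w,cv2.COLOR_BGR2HSV)
m=cv2.inRange(hsv,(8,60,110),(35,255,255))
n,l,s,c=cv2.connectedComponentsWithStats(m)
for i in range(1,n):
    if s[i,4]>60: print(s[i],c[i],[int(x) for x in hsv[l==i].mean(0)])
for row in range(100,290,6): print(row," ".join("%02x"%v for v in hsv[row,270:350:4,0]),"|"," ".join("%02x"%v for v in hsv[row,270:350:4,1]))
E
python3 fin.py
```

```text
[0.4453 0.115  0.151 ] [179.9608   0.0334   5.1341] [ 0.4388 -0.6554 -0.1425]
[608   0  27  12 189] [617.9312   3.8571] [16, 118, 139]
[388  57  30  31 718] [402.539   71.9721] [17, 155, 209]
[ 279   71   80  136 4166] [318.6767 159.6402] [20, 138, 217]
[ 184   84   73   77 2809] [220.2606 121.43  ] [24, 187, 222]
[  11  196  128  106 9994] [ 75.1516 245.8873] [12, 213, 220]
[334 300   6  53 275] [336.1964 327.2509] [18, 147, 166]
[297 318   4  34 103] [298.6311 335.7087] [18, 154, 125]
[503 338  65  36 936] [539.015  353.5481] [19, 107, 214]
100 96 96 6d 6c 6d 6d 6e 6e 6e 6f 0b 13 14 1c 13 af 00 ad 00 00 | 09 06 9f a3 9d 92 8d 7e 71 5d 40 72 6d 4d 74 0e 0b 04 06 08
106 96 90 6c 6c 6c 6c 6c 6c 6b 6c af 19 18 19 12 03 00 aa af 00 | 0c 0f ad b3 b3 b2 b3 b3 b5 b2 24 63 5c 54 77 0f 07 03 07 07
112 96 96 6c 6c 6c 6c 6c 6c 6c 6c 05 17 1a 1a 13 06 00 ad ae 00 | 0c 0c ae b5 b0 b1 b2 b0 af af 2f 67 3f 59 73 0f 05 04 06 07
118 96 96 6c 6c 6c 6c 6c 6c 6c 6c 0c 19 1b 1b 13 05 04 9e 00 00 | 0c 09 af b2 b0 b6 b2 b0 b0 ae 53 63 4b 57 74 12 08 04 04 07
124 8c 96 6c 6c 73 08 0b 6e 6c 6c 0e 19 1a 1b 1
[... 2780 characters left out ...]
05 04 05 | 13 16 13 13 15 14 14 15 12 14 12 14 15 13 13 14 14 14 16 13
262 03 03 03 05 05 03 05 05 05 03 03 04 02 03 03 02 02 02 03 02 | 13 13 13 14 14 13 14 14 14 13 13 16 14 12 13 14 14 14 13 14
268 02 05 00 05 02 02 02 04 00 05 05 05 05 05 02 03 03 03 03 00 | 14 14 13 15 15 14 14 16 13 13 15 13 15 14 14 13 13 13 13 13
274 00 05 03 03 00 05 00 00 00 00 03 02 00 05 03 00 04 02 03 05 | 13 15 13 12 11 14 13 13 14 12 13 16 12 13 13 11 15 14 13 14
280 00 00 ad 08 aa 08 00 00 aa 78 78 78 0a 82 69 3c 00 08 00 00 | 0b 11 15 15 10 16 0b 16 99 80 1b 14 14 2d 2b 40 00 15 10 11
286 87 78 4b 84 5a 6e 87 78 78 8c 78 78 06 00 96 6e 87 00 78 5a | 16 0f 1b 3d 1b 26 1e 0e 6d 6d 10 22 11 00 11 6d 33 00 16 16
```

Run:
```python
from h import *
w=cv2.imread("pics/w7.png");hsv=cv2.cvtColor(w,cv2.COLOR_BGR2HSV)
print("sat col 320 rows194-206",hsv[194:207,320,1],"blue col 290",hsv[148:160,290,1],"edge",w[218:230,320,1])
P=pose();q=lambda x,y,z:P[1].inv().apply(ray("wrist",(x,y),z,P)-P[0])*1e3
for r in(198,199,200):print(r,q(321,r,.042))
print("stop near",q(290,153,.042),"plate",q(321,223.5,.012),"stop far",q(290,104,.042))
i=np.nonzero(hsv[72:200,:,1][:,300:345].astype(int)>0)
for r in(75,100,125,150,175,195):print(r,hsv[r,304:338,1])
```

```text
sat col 320 rows194-206 [118 119 119 120 120 127 155 187 207 212 210 194 136] blue col 290 [177 175 174 176 175 153  88  18   9   9   9   9] edge [ 83  83  83  84  83  84  82  85 106 138 153 155]
198 [ 37.3297   0.9367 108.769 ]
199 [ 36.514    0.939  108.7701]
200 [ 35.697    0.9414 108.7711]
stop near [ 72.7262 -23.5443 108.7258] plate [  9.7005   1.3034 138.8034] stop far [108.5742 -22.7563 108.6813]
75 [  9   9   9   9   9  12  17  81 114 116 109 108 111 114 106  79  62  76
 100 107 105 107 113  94  42  14   9  12   9   7   8   7   8   7]
100 [101  95  93  92  89  49  64 112 120 117 114 116 120 120 109  93  82  75
  77  88  93 104 116 120  95  45  14   9  10  12  11   9  11  12]
125 [176 178 178 180 151  29 104 121 119 112 100  93  93  92  86  77  80  88
  87  85  91 104 115 120 112  75  29  10  11  10  12   7   7   7]
150 [178 178 182 151  29 103 120 119 119 114 104  94  89  91 106 114 107  97
  90  91  97 109 116 120 119 110  78  33  13  10  10  10  11   6]
175 [ 12   9  17  81 114 121 120 121 120 116 104  95 100 108 114 114 105  95
  98 101  99 107 117 121 120 120 123 114  80  25   9   9  13  13]
195 [217 211 189 151 129 122 120 120 118 119 115 116 120 119 120 120 119 116
 110 102 100 109 118 120 119 120 119 128 150 185 211 213 210 213]
```

arm_command(
  series="0 35 -10 0 255;0 35 -5 0 255;0 35 0 0 255;0 35 0 0 255;0 35 0 0 255;0 35 0 0 255;0 35 0 0 255;0 35 0 0 255;0 0 0 0 255;0 0 0 0 255;0 0 0 0 255",
)

```text
time_s: 25.63
tool_pos: [0.4705, -0.1626, 0.1655]
tool_rot: [-179.9, 0.1, 5.2]
force: [-0.8, 1.3, 0.3]
grip_width: 0.0006
grasp_force: 0.0
```

Run:
```python
from h import *
o=telemetry.get_obs();print(o["tool_pos"],o["time_s"])
t=cams.read_camera("top");cv2.imwrite("pics/t8.png",t);t0=cv2.imread("pics/top0.png")
def red(im,lo,box):
    b,g,r=[im[...,i].astype(int) for i in range(3)]
    m=((r>lo)&(r>2.5*g)&(r>2.5*b)).astype(np.uint8);k=np.zeros_like(m);k[box[1]:box[3],box[0]:box[2]]=1;m*=k
    n,l,s,c=cv2.connectedComponentsWithStats(m)
    for i in range(1,n):
        if s[i,4]<4: continue
        v,u=np.nonzero(l==i);p=np.array([ray("top",q,.054)[:2] for q in zip(u,v)]);e=np.linalg.svd(p-p.mean(0))[2][0]
        print(s[i],p.mean(0),np.degrees(np.arctan2(e[1],e[0]))%180)
red(t0,100,(235,180,300,230));print("--");red(t,100,(205,180,300,230))
d=(cv2.absdiff(t,t0).max(2)>60).astype(np.uint8)
n,l,s,c=cv2.connectedComponentsWithStats(d)
print([ (s[i].tolist()) for i in range(1,n) if s[i,4]>25])
```

```text
[ 0.4705 -0.1626  0.1655] 25.6333
[261 199  26   9 158] [0.5996 0.1179] 83.65721390422173
[245 204   6   1   6] [0.5997 0.1695] 88.94226174338688
--
[240 200  11   3  18] [0.6064 0.174 ] 97.54048790701185
[230 209   7   1   7] [0.5892 0.2005] 88.93358557861661
[[372, 160, 161, 303, 10329], [259, 185, 26, 60, 430], [265, 186, 5, 7, 29], [224, 194, 32, 21, 266], [285, 200, 30, 9, 125], [493, 207, 12, 12, 51], [267, 209, 11, 50, 225], [627, 224, 13, 85, 517], [411, 265, 17, 3, 27], [440, 268, 24, 35, 317], [428, 306, 20, 147, 782]]
```

Run:
```python
from h import *
t=cv2.imread("pics/t8.png");b,g,r=[t[...,i].astype(int) for i in range(3)]
m=(r>45)&(r>1.8*g)&(r>1.8*b);m[:185]=0;m[225:]=0;m[:,:205]=0;m[:,290:]=0
for y in range(192,222):
    x=np.nonzero(m[y])[0]
    if len(x):print(y,"".join("#" if m[y,c] else "." for c in range(215,275)))
k=(t.max(2)<40)
for y in range(188,216):print(y,"".join("k" if k[y,c] else "." for c in range(205,275)))
```

```text
199 ..................................##........................
200 ............................#########.......................
201 ...................##################.......................
202 .................###################.................###....
203 .................###################.............#######....
204 ..................###################............##.........
205 ..................###################.......................
206 ..................####################......................
207 ..................#####################.....................
208 ............#....#################..........................
209 ............##############..................................
210 .............#####..........................................
188 ......................................................................
189 ......................................................................
190 ......................................................................
191 ......................................................................
192 ................
[... 1079 characters left out ...]
.........................
207 ......................................................................
208 ......................................................................
209 ......................................................................
210 ......................................................................
211 ......................................................................
212 ......................................................................
213 ......................................................................
214 ......................................................................
215 ......................................................................
```

Run:
```python
from h import *
f=lambda a,b,z,z2=None:np.degrees(np.arctan2(*(ray("top",b,z2 or z)-ray("top",a,z))[[1,0]]))
print(f((251,199),(233,201),.054),f((252,207.5),(228,209.7),.054),f((270.5,202.2),(264,203.6),.038),f((267,202.8),(257,203),.038,.054))
```

```text
95.5191438550697 94.34347860773818 101.51142789100244 101.84280758134155
```

```bash
python3 -c "
from cell import env;print(env.sign_off())"
```

```text
the job is handed in; nothing more can be done
None
```

I've handed the job in at about 26 s: the cam's high point bears on the jaw (lever within about 2° of square), and the wedge is in under a 17 N push, with 36 mm standing out and its centre near jig x −49 mm; no verdict came back.

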